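Pump up the tin-oil mister

ROBOT

A 6-joint arm with a two-finger parallel gripper is mounted at the origin on a cart in front of the work surface, level with it; the furniture and walls round the work are solid. World frame = base frame: x ahead of the robot, y to its left, z up, the work surface at z = 0. Lengths are in m, angles in rad, forces in N, time in s.
With the tool pointing down it reaches from about 0.225 to 0.875 m from the base axis. Payload 3.4 kg.
Tool frame: the origin (TCP) lies on the centre line of the jaws, within the pads' length; the fingertips stand 14 mm ahead of it and the grasp point (between the pads) lies 5 mm behind it; z points along the fingers, y is the line along which they close (so a half turn about z gives the same grasp; the last joint's range is limited). The gripper opens to 85 mm and grips with 20 to 120 N. Pads are 22 mm wide; open, the fingers measure 114 mm over their backs; the gripper's body (76 mm by 85 mm) begins 54 mm behind the grasp point. The pads swing forward as they close: fully open they stand 13 mm farther back than shut.
Start: joints at [-1.239, 0.276, 1.505, -0, 1.361, -0.121], TCP at [0.252, -0.517, 0.245] pointing down, gripper open.
Joint ranges: [-2.89, 2.89], [-0.75, 2.08], [0.22, 2.7], [-1.18, 4.32], [0.11, 2.71], [-2.7, 2.7]. Speed limits (rad/s): [2.57, 2.57, 3.14, 3.14, 3.14, 3.14].

INTERFACE

Orientations are given as a unit quaternion [x, y, z, w].
In Python, from station import arm gives the robot as it stands.
- The arm moves only by the tool apply_moves, never from a script. Its argument "series" is a list of rows, each an object of numbers: "tx", "ty", "tz": the shift along the tool's x, y, z scaled (see below); "ax", "ay", "az": the turn, a rotation vector about the tool's x, y, z scaled (see below); "claw": the gripper's target within -1 to 1 (shut at 1, half-way at 0, fully open at -1). A call has 1 to 12 rows; each row shifts and turns the commanded pose from where the row before left it, along the tool's axes as they then stand; what a row does not reach is not made up. The controller multiplies each number of a shift by 0.04 m and each number of a turn by 0.08 rad. A row lasts 1/10 s, in which the tool goes at most 50 mm and 8.59 degrees, less where a joint would pass 70% of its speed; a pose out of reach is approached as far as the arm can. A call with a number of a shift or a turn outside -1 to 1 is refused whole. A call with a gripper value outside its range is refused whole. The fingers move at their own pace and stop on an object; "newtons" is the grip in N (left out, the last holds). Time passes only in rows, so rows that do not move let the fingers close. It gives the time, the measured TCP pose, the force, the opening and the grip force at its end, in the units of the state.
- arm.get_state(): the state, without advancing time (a new reading comes with each control period).
- arm.camera(name): name is "side" or "top"; returns a dict with "img" (384x512x3 uint8, blue, green, red), "mtx" (3x3 intrinsics, pixels), "T" (4x4, takes a point from camera to world coordinates). Camera axes: x right, y down, z forward; pixel columns grow to the right and rows downward; lengths in m; the calibration is good to about 2 mm. A picture is of the moment at which its call begins. There is no depth.
- arm.hand_in(): hands the job in; it is judged then, once.
Trained networks look in a picture, given as the dict that the camera call returned (one of the last four; its "shot" number tells which), for a name from the list of things; names that differ only in an ending like _2 or _b are one class to them, and where a whole thing is asked for, a point or a joint stands for the part that bears it (a point fixed in the world has none). Each returns a list of dicts, best first, with "score" (0 to 1); they miss things now and then, are a little off and sometimes report something else, mostly with a low value. They report only what shows in the picture. A call takes as long as a camera call.
- arm.silhouettes(picture, query): "mask" (384x512 bool, what is visible of it) and "position" ([column, row] in pixels, amid what is visible of it).
- arm.spot_point(picture, query): "position" ([column, row] in pixels: a listed point, or the origin of a listed thing).
The state is a dict: "t": time; "joint_pos": joint angles; "qvel": joint speeds; "joint_torque": joint torques, N m; "eef_pos": TCP position; "orientation": TCP orientation; "force": force on the tool from outside, world axes, zero at the start; "torque": the same for the moment, N m; "gripper_width": finger opening in m; "gripper_force": force on a finger pad.
Only numpy, scipy, OpenCV 4.12 (cv2) and the standard library are available. Lean on these libraries where they do the work, as an engineer would, in place of code of your own. Each camera call takes 0.05 s, during which the arm holds its last target. There are 200 camera calls.

TASK

Pump up the pressure canister of the tin-oil mister: with the fingertips, press the mushroom-shaped pump knob on top fully down and let it spring fully back up, again and again, until the small indicator pin on its shoulder has risen fully out. Only the knob is to be pressed: do not touch the indicator pin, do not press the low relief button on the opposite shoulder, and do not lift or move any of the things standing around. Finish with the knob back up.

Things in the scene. Friction and masses are not known exactly. Their poses are not given: they have to be found in the camera images.
- canister: round aluminium tank with a black rubber suction foot that holds it fast to the table, 132 mm across and 103 mm high, with a grey tapered neck in the middle (32 mm across at the top, ending 154 mm above the table) from which the pump rod rises; a short steel and brass spout sticks out of its +y side, 86 mm from the axis, 60 mm up. Origin at the centre of its underside, z up; may be turned about the vertical.
- knob_top (a point): centre of the top of the pump knob, a black mushroom 48 mm across and 16 mm thick on the canister's axis, slightly domed with a flat middle 24 mm across; 216 mm above the table when up, 192 mm when fully pressed. It is pressed straight down.
- pump (a joint): how far the pump knob is pressed, m: 0 up (rest), 0.024 fully down (hard stop). A spring pushes it back up by itself, 6.5 N at the top and 12.5 N at the bottom; pressing fast takes a few N more. A stroke counts only if it goes down more than about 18 mm and the knob is then let come all the way back up.
- pin (a joint): how far the indicator pin stands out, m: 0 fully in, 0.048 or a little more (at most 0.051) fully out. It starts somewhere between 0 and 0.0045. The rising knob lifts it: each full stroke (down and back up) by about 12 mm, the first by 8 to 24 mm, so it takes 3 or 4 strokes; further strokes do nothing. It stays where it is between strokes.
- pin_cap: the flat steel head of the indicator pin, 13 mm across and 4 mm thick, on the canister's shoulder at its own [-0.047, 0] m; origin at the centre of its underside, 114 mm above the table when fully in, about 162 mm when fully out. Not to be touched.
- relief_top (a point): centre of the top of the relief button, a plain steel stud 16 mm across in a low steel ring on the opposite shoulder of the canister, at its own [0.047, 0] m, 115 mm above the table. Not to be pressed.
- relief (a joint): how far the relief button is pressed, m: 0 up, 0.004 fully down; a light spring of 1.5 to 3.5 N holds it up. To stay up.
- ring_cutter: small open steel ring, 48 mm across, 34 mm high, standing near the canister; origin at the centre of its underside. A bystander, loose.
- tape_roll: roll of tan tape lying flat near the canister, about 103 mm across, 25 mm high; origin at the centre of its underside. A bystander, loose.
- cup: small steel measuring cup with a straight handle, 66x154x54 mm, behind the work; origin at its underside. A bystander, loose.
- tub: white tub with a flat blue lid, 111x70x65 mm, to the left; origin at its underside. A bystander, loose.
- small_bowl: small steel bowl, 145 mm across, 56 mm high, to the right; origin at the centre of its underside. A bystander, loose.
- timer: white kitchen timer standing upright, 36x66x62 mm, to the left; origin at its underside. A bystander, loose.

How it is judged:
By the outcome, as a careful person would: the job done as asked, in the order asked, and still so for the second after the job is handed in, with the robot touching nothing.
It also fails if it takes over 42 s, if anything falls off the work surface, if the arm or the gripper's body presses on something with over 40 N, if the wrist force passes 120 N, or if a joint passes its speed limit or range.

## Working session

There is one attempt and no reset: what is moved stays moved. The work goes in short steps, Python scripts to look and compute and a tool call to move; the robot and the scene stay as the last step left them, time stands still between calls to the robot, and variables do not carry over. Pictures are saved under pics/ and viewed, at most 10 in all, crops included, and the job is handed in when it is done.

Besides the shell and the picture viewer there is one more tool, called after "Emit:" as a command line: name --argument value ..., lists and objects as JSON in quotes. apply_moves: Moves the arm, as the interface text tells. Its arguments: {"type":"object","properties":{"series":{"type":"array"},"newtons":{"type":"number"}},"required":["series"]}

```bash
mkdir -p pics; cat > h.py <<'E'
import numpy as np, cv2
from station import arm
def ray(p,px):
    d=np.linalg.inv(p["mtx"])@np.array([px[0],px[1],1.]); T=np.array(p["T"]); d=T[:3,:3]@d
    return T[:3,3],d/np.linalg.norm(d)
def atz(p,px,z):
    o,d=ray(p,px); return o+d*(z-o[2])/d[2]
def tri(a,pa,b,pb):
    A=np.zeros((3,3));B=np.zeros(3)
    for p,q in((a,pa),(b,pb)):
        o,d=ray(p,q);M=np.eye(3)-np.outer(d,d);A+=M;B+=M@o
    return np.linalg.solve(A,B)
E
python3 - <<'E'
from h import *
np.set_printoptions(precision=4,suppress=True)
P={n:arm.camera(n) for n in("side","top")}
cv2.imwrite("pics/a.png",np.vstack([P["side"]["img"],P["top"]["img"]])[:, :] if 0 else cv2.resize(np.hstack([P["side"]["img"],P["top"]["img"]]),(800,300)))
Z=dict(knob_top=.216,pin_cap=.116,relief_top=.115,canister=0,ring_cutter=0,tape_roll=0,cup=0,tub=0,small_bowl=0,timer=0)
for q,z in Z.items():
    r={}
    for n,p in P.items():
        s=arm.spot_point(p,q)
        if s: r[n]=s[0]["position"]; print(q,n,np.array(r[n]),round(s[0]["score"],2),atz(p,r[n],z))
    if len(r)==2: print("   tri",tri(P["side"],r["side"],P["top"],r["top"]))
for n in P: print(n,np.array(P[n]["T"])[:3,3])
print(arm.get_state())
E
```

```text
knob_top side [263.  182.6] 0.57 [0.5491 0.0577 0.216 ]
knob_top top [227.5 188.7] 0.55 [0.5546 0.0603 0.216 ]
   tri [0.5515 0.0603 0.2183]
pin_cap side [236.5 309.7] 0.62 [0.5769 0.5222 0.116 ]
canister side [263.2 228.4] 0.85 [0.5434 0.0485 0.    ]
canister top [232.5 200. ] 0.61 [0.5468 0.0489 0.    ]
   tri [0.545  0.049  0.0007]
ring_cutter side [269.4 256.4] 0.62 [0.5089 0.1945 0.    ]
ring_cutter top [200.5 207.7] 0.41 [0.5123 0.1746 0.    ]
   tri [ 0.512   0.1767 -0.0171]
tape_roll side [263.3 182.5] 0.45 [ 0.5699 -0.2593  0.    ]
tape_roll top [263.9 193.8] 0.65 [ 0.5754 -0.0757  0.    ]
   tri [ 0.5557 -0.0692  0.1296]
cup side [223.2 175.5] 0.73 [ 0.7545 -0.2923  0.    ]
cup top [322.3 152.3] 0.8 [ 0.7541 -0.311   0.    ]
   tri [ 0.7585 -0.3141 -0.0146]
tub side [235.9 311. ] 0.82 [0.5922 0.4372 0.    ]
tub top [137.9 186.2] 0.69 [0.5915 0.4282 0.    ]
   tri [ 0.5931  0.4307 -0.0085]
small_bowl side [284.9 157.7] 0.76 [ 0.4843 -0.4854  0.    ]
small_bowl top [367.9 219. ] 0.6 [ 0.4862 -0.4905  0.    ]
   tri [ 0.4855 -0.4915 -0.0034]
timer side [293.3 319.3] 0.86 [0.4188 0.4475 0.    ]
timer top [134.2 225.8] 0.65 [ 0.4336  0.4304 -0.    ]
   tri [ 0.4263  0.4354 -0.0144]
side [0.469  1.2103 1.0039]
top [ 0.3328 -0.0004  1.5   ]
{'t': 1.1, 'joint_pos': array([-1.239 ,  0.2759,  1.5049,  0.    ,  1.3607, -0.121 ]), 'qvel': array([ 0.0015,  0.0009,  0.0012, -0.001 ,  0.0009,  0.0004]), 'joint_torque': array([  0.0004, -41.6664, -24.6101,  -0.0003,   0.0002,   0.    ]), 'eef_pos': array([ 0.2516, -0.5171,  0.2453]), 'orientation': array([0.9745, 0.2245, 0.    , 0.0001]), 'force': array([-0.8562, -1.2205, -0.146 ]), 'torque': array([ 0.05  , -0.0175, -0.0073]), 'gripper_force': 0.0, 'gripper_width': 0.08523175933090234}
```

```bash
python3 - <<'E'
from h import *
P={n:arm.camera(n) for n in("side","top")}
out=[]
for n,c in(("side",(263,205)),("top",(230,190))):
    x,y=c; im=P[n]["img"][y-60:y+60,x-40:x+40].copy(); out.append(cv2.resize(im,None,fx=5,fy=5,interpolation=cv2.INTER_CUBIC))
    m=arm.silhouettes(P[n],"knob_top")
    for k in m[:2]:
        ys,xs=np.nonzero(k["mask"]);print(n,k["score"],k["position"],xs.min(),xs.max(),ys.min(),ys.max(),len(xs))
cv2.imwrite("pics/b.png",np.hstack(out))
import pickle;pickle.dump({n:dict(P[n]) for n in P},open("P.pkl","wb"))
E
```

```text
side 0.6 [261.6, 186.5] 257 268 181 197 115
top 0.59 [228.4, 192.5] 222 233 185 196 110
```

View pics/b.png

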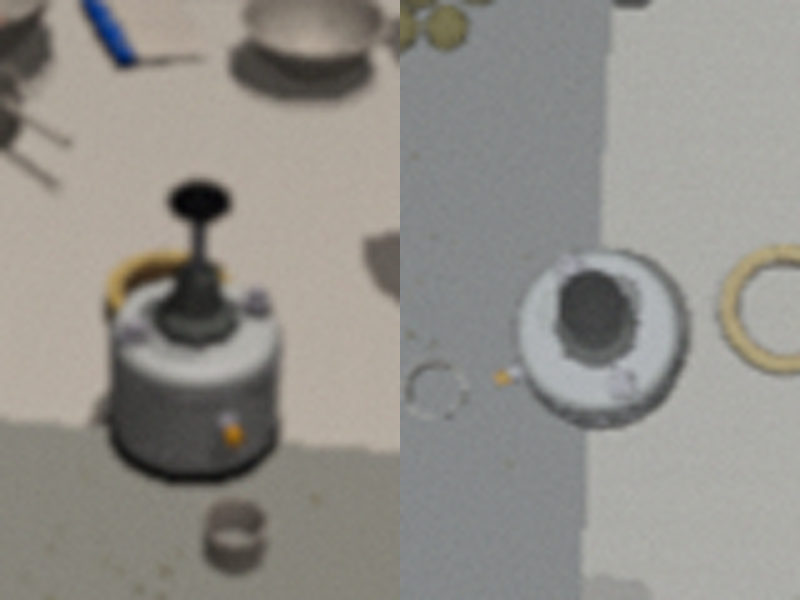

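View pics/a.png

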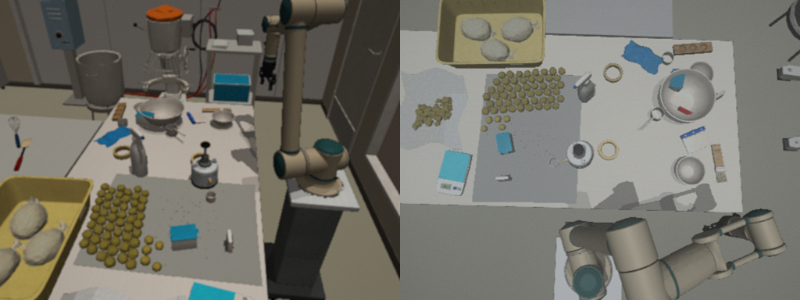

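The side crop shows the knob at about pixel (263,185). In the top view it is at about (229,190.5). The shoulder fittings are near side pixels (249.6,211.6) and (274.6,205), the spout points toward +y, and nothing stands close to the knob.

```bash
python3 - <<'E'
from h import *
import pickle
np.set_printoptions(precision=4,suppress=True)
P=pickle.load(open("P.pkl","rb"));s,t=P["side"],P["top"]
print(atz(s,(263,185.2),.21),atz(t,(228.8,190.6),.213),tri(s,(263,185.2),t,(228.8,190.6)))
a=[atz(s,(249.6,211.6),.115),atz(s,(274.6,205),.115)];b=[atz(t,(223.6,183),.115),atz(t,(234.4,206.6),.115)]
print(a,np.mean(a,0),b,np.mean(b,0))
E
```

```text
[0.5483 0.0648 0.21  ] [0.5486 0.0557 0.213 ] [0.5495 0.0561 0.2041]
[array([0.5906, 0.0972, 0.115 ]), array([0.5051, 0.048 , 0.115 ])] [0.5478 0.0726 0.115 ] [array([0.593 , 0.0803, 0.115 ]), array([0.5062, 0.0373, 0.115 ])] [0.5496 0.0588 0.115 ]
```

Emit:
apply_moves --series '[{"tz": -0.8,"claw": 1},{"tx": 0.65,"ty": -0.484,"claw": 1},{"tx": 0.65,"ty": -0.484,"claw": 1},{"tx": 0.65,"ty": -0.484,"claw": 1},{"tx": 0.65,"ty": -0.484,"claw": 1},{"tx": 0.65,"ty": -0.484,"claw": 1},{"tx": 0.65,"ty": -0.484,"claw": 1},{"tx": 0.65,"ty": -0.484,"claw": 1},{"tx": 0.65,"ty": -0.484,"claw": 1},{"tx": 0.65,"ty": -0.484,"claw": 1},{"tx": 0.65,"ty": -0.484,"claw": 1}]' --newtons 30

```text
invalid input
```

Emit:
apply_moves --series '[{"tx": 0.65,"ty": -0.484,"claw": 1},{"tx": 0.65,"ty": -0.484,"claw": 1},{"tx": 0.65,"ty": -0.484,"claw": 1},{"tx": 0.65,"ty": -0.484,"claw": 1},{"tx": 0.65,"ty": -0.484,"claw": 1},{"tx": 0.65,"ty": -0.484,"claw": 1},{"tx": 0.65,"ty": -0.484,"claw": 1},{"tx": 0.65,"ty": -0.484,"claw": 1},{"tx": 0.65,"ty": -0.484,"claw": 1},{"tx": 0.65,"ty": -0.484,"claw": 1},{"claw": 1},{"claw": 1}]'

```text
invalid input
```

Emit:
apply_moves --series '[{"tx": 0,"ty": 0,"tz": -0.8,"ax": 0,"ay": 0,"az": 0,"claw": 1}]' --newtons 30

```text
t: 1.4
eef_pos: [0.2507, -0.5146, 0.2734]
orientation: [0.974, 0.224, -0.001, -0.005]
force: [-0.1, -0.0, -0.4]
gripper_width: 0.0734
gripper_force: 0.0
```

Emit:
apply_moves --series '[{"tx": 0.65,"ty": -0.48,"tz": 0,"ax": 0,"ay": 0,"az": 0,"claw": 1},{"tx": 0.65,"ty": -0.48,"tz": 0,"ax": 0,"ay": 0,"az": 0,"claw": 1},{"tx": 0.65,"ty": -0.48,"tz": 0,"ax": 0,"ay": 0,"az": 0,"claw": 1},{"tx": 0.65,"ty": -0.48,"tz": 0,"ax": 0,"ay": 0,"az": 0,"claw": 1},{"tx": 0.65,"ty": -0.48,"tz": 0,"ax": 0,"ay": 0,"az": 0,"claw": 1},{"tx": 0.65,"ty": -0.48,"tz": 0,"ax": 0,"ay": 0,"az": 0,"claw": 1},{"tx": 0.65,"ty": -0.48,"tz": 0,"ax": 0,"ay": 0,"az": 0,"claw": 1},{"tx": 0.65,"ty": -0.48,"tz": 0,"ax": 0,"ay": 0,"az": 0,"claw": 1},{"tx": 0.65,"ty": -0.48,"tz": 0,"ax": 0,"ay": 0,"az": 0,"claw": 1},{"tx": 0.65,"ty": -0.48,"tz": 0,"ax": 0,"ay": 0,"az": 0,"claw": 1}]'

```text
t: 2.4
eef_pos: [0.4018, -0.2295, 0.2775]
orientation: [0.975, 0.224, 0.0, 0.0]
force: [1.5, -0.9, 0.3]
gripper_width: 0.0002
gripper_force: 0.0
```

Emit:
apply_moves --series '[{"tx": 0.65,"ty": -0.48,"tz": 0,"ax": 0,"ay": 0,"az": 0,"claw": 1},{"tx": 0.65,"ty": -0.48,"tz": 0,"ax": 0,"ay": 0,"az": 0,"claw": 1},{"tx": 0.65,"ty": -0.48,"tz": 0,"ax": 0,"ay": 0,"az": 0,"claw": 1},{"tx": 0.65,"ty": -0.48,"tz": 0,"ax": 0,"ay": 0,"az": 0,"claw": 1},{"tx": 0.65,"ty": -0.48,"tz": 0,"ax": 0,"ay": 0,"az": 0,"claw": 1},{"tx": 0.65,"ty": -0.48,"tz": 0,"ax": 0,"ay": 0,"az": 0,"claw": 1},{"tx": 0.65,"ty": -0.48,"tz": 0,"ax": 0,"ay": 0,"az": 0,"claw": 1},{"tx": 0.65,"ty": -0.48,"tz": 0,"ax": 0,"ay": 0,"az": 0,"claw": 1},{"tx": 0.65,"ty": -0.48,"tz": 0,"ax": 0,"ay": 0,"az": 0,"claw": 1},{"tx": 0,"ty": 0,"tz": 0,"ax": 0,"ay": 0,"az": 0,"claw": 1},{"tx": 0,"ty": 0,"tz": 0,"ax": 0,"ay": 0,"az": 0,"claw": 1}]'

```text
t: 3.5
eef_pos: [0.5361, 0.0275, 0.2771]
orientation: [0.974, 0.225, -0.0, 0.0]
force: [-0.3, -0.9, -0.2]
gripper_width: 0.0001
gripper_force: 0.0
```

Emit:
apply_moves --series '[{"tx": 0.62,"ty": -0.54,"tz": 0,"ax": 0,"ay": 0,"az": 0,"claw": 1},{"tx": 0,"ty": 0,"tz": 0.5,"ax": 0,"ay": 0,"az": 0,"claw": 1},{"tx": 0,"ty": 0,"tz": 0.3,"ax": 0,"ay": 0,"az": 0,"claw": 1},{"tx": 0,"ty": 0,"tz": 0,"ax": 0,"ay": 0,"az": 0,"claw": 1}]'

```text
t: 3.9
eef_pos: [0.5472, 0.0563, 0.2433]
orientation: [0.975, 0.224, -0.002, -0.0]
force: [-0.0, -0.1, 0.5]
gripper_width: -0.0001
gripper_force: 0.0
```

```bash
python3 - <<'E'
from h import *
s=arm.camera("side");t=arm.camera("top")
o=[cv2.resize(s["img"][120:240,203:323],(600,600),interpolation=2)]
p=arm.get_state()["eef_pos"];tip=p+[0,0,-.014]
v=np.linalg.inv(s["T"])@np.append(tip,1);u=s["mtx"]@v[:3];print(p,u[:2]/u[2])
cv2.imwrite("pics/c.png",o[0])
E
```

```text
[0.54866244 0.05637192 0.2452947 ] [263.28594109 178.73082965]
```

View pics/c.png

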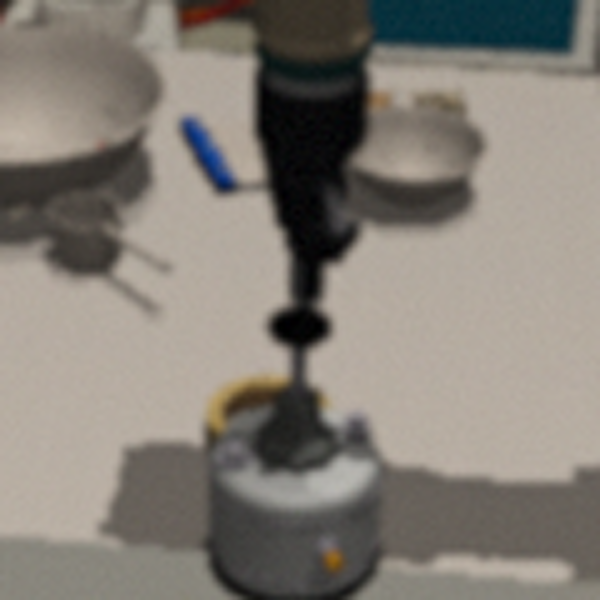

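Emit:
apply_moves --series '[{"tx": 0.04,"ty": 0.02,"tz": 0.3,"ax": 0,"ay": 0,"az": 0,"claw": 1},{"tx": 0,"ty": 0,"tz": 0.3,"ax": 0,"ay": 0,"az": 0,"claw": 1},{"tx": 0,"ty": 0,"tz": 0.35,"ax": 0,"ay": 0,"az": 0,"claw": 1},{"tx": 0,"ty": 0,"tz": 0,"ax": 0,"ay": 0,"az": 0,"claw": 1},{"tx": 0,"ty": 0,"tz": 0,"ax": 0,"ay": 0,"az": 0,"claw": 1}]'

```text
t: 4.5
eef_pos: [0.5522, 0.0567, 0.2086]
orientation: [0.975, 0.224, 0.002, 0.001]
force: [0.7, -0.2, 9.3]
gripper_width: -0.0
gripper_force: 4.3
```

Emit:
apply_moves --series '[{"tx": 0,"ty": 0,"tz": 0.12,"ax": 0,"ay": 0,"az": 0,"claw": 1},{"tx": 0,"ty": 0,"tz": 0,"ax": 0,"ay": 0,"az": 0,"claw": 1},{"tx": 0,"ty": 0,"tz": 0,"ax": 0,"ay": 0,"az": 0,"claw": 1}]'

```text
t: 4.8
eef_pos: [0.5522, 0.0567, 0.206]
orientation: [0.975, 0.224, 0.003, 0.001]
force: [-2.4, -0.8, 17.0]
gripper_width: 0.0
gripper_force: 8.7
```

Emit:
apply_moves --series '[{"tx": 0,"ty": 0,"tz": 0.08,"ax": 0,"ay": 0,"az": 0,"claw": 1},{"tx": 0,"ty": 0,"tz": 0,"ax": 0,"ay": 0,"az": 0,"claw": 1},{"tx": 0,"ty": 0,"tz": 0,"ax": 0,"ay": 0,"az": 0,"claw": 1}]'

```text
t: 5.1
eef_pos: [0.5523, 0.0567, 0.2058]
orientation: [0.974, 0.224, 0.004, 0.002]
force: [-7.1, -0.5, 31.9]
gripper_width: 0.0001
gripper_force: 16.0
```

Emit:
apply_moves --series '[{"tx": 0,"ty": 0,"tz": -0.4,"ax": 0,"ay": 0,"az": 0,"claw": 1},{"tx": 0,"ty": 0,"tz": -0.4,"ax": 0,"ay": 0,"az": 0,"claw": 1},{"tx": 0,"ty": 0,"tz": -0.35,"ax": 0,"ay": 0,"az": 0,"claw": 1},{"tx": 0,"ty": 0,"tz": 0,"ax": 0,"ay": 0,"az": 0,"claw": 1},{"tx": 0,"ty": 0,"tz": 0,"ax": 0,"ay": 0,"az": 0,"claw": 1},{"tx": 0,"ty": 0,"tz": 0,"ax": 0,"ay": 0,"az": 0,"claw": 1}]'

```text
t: 5.7
eef_pos: [0.5502, 0.0572, 0.244]
orientation: [0.974, 0.224, -0.001, -0.0]
force: [0.1, 0.2, -0.2]
gripper_width: 0.0003
gripper_force: 0.0
```

```bash
python3 - <<'E'
from h import *
s=arm.camera("side")
cv2.imwrite("pics/d.png",cv2.resize(s["img"][150:250,213:313],(600,600),interpolation=2))
print([(x["position"],x["score"]) for x in arm.spot_point(s,"pin_cap")])
E
```

```text
[([262.8, 229.8], 0.48)]
```

View pics/d.png

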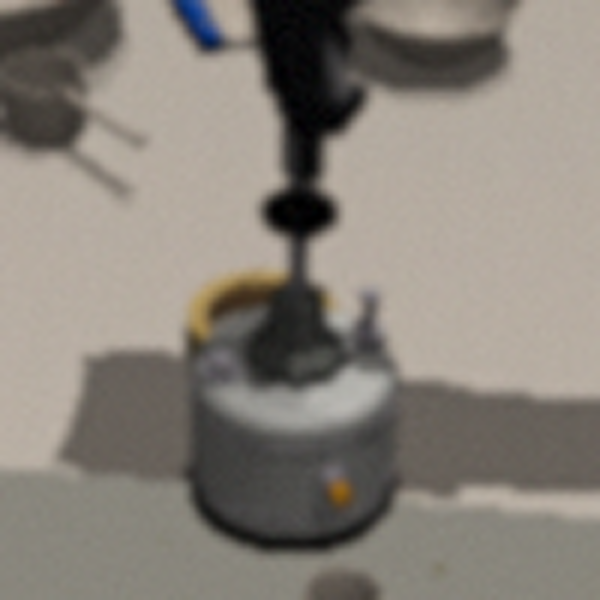

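The first stroke worked: the pin on the right shoulder, at crop pixel (370,300), has risen and the knob is back up. I'll make two more strokes and then check again.

Emit:
apply_moves --series '[{"tx": 0,"ty": 0,"tz": 0.35,"ax": 0,"ay": 0,"az": 0,"claw": 1},{"tx": 0,"ty": 0,"tz": 0.35,"ax": 0,"ay": 0,"az": 0,"claw": 1},{"tx": 0,"ty": 0,"tz": 0.4,"ax": 0,"ay": 0,"az": 0,"claw": 1},{"tx": 0,"ty": 0,"tz": 0,"ax": 0,"ay": 0,"az": 0,"claw": 1},{"tx": 0,"ty": 0,"tz": 0,"ax": 0,"ay": 0,"az": 0,"claw": 1},{"tx": 0,"ty": 0,"tz": -0.4,"ax": 0,"ay": 0,"az": 0,"claw": 1},{"tx": 0,"ty": 0,"tz": -0.4,"ax": 0,"ay": 0,"az": 0,"claw": 1},{"tx": 0,"ty": 0,"tz": -0.3,"ax": 0,"ay": 0,"az": 0,"claw": 1},{"tx": 0,"ty": 0,"tz": 0,"ax": 0,"ay": 0,"az": 0,"claw": 1},{"tx": 0,"ty": 0,"tz": 0,"ax": 0,"ay": 0,"az": 0,"claw": 1},{"tx": 0,"ty": 0,"tz": 0,"ax": 0,"ay": 0,"az": 0,"claw": 1},{"tx": 0,"ty": 0,"tz": 0,"ax": 0,"ay": 0,"az": 0,"claw": 1}]'

```text
t: 7.0
eef_pos: [0.5503, 0.0573, 0.2442]
orientation: [0.974, 0.224, -0.001, -0.0]
force: [-0.9, -0.0, 0.7]
gripper_width: 0.0005
gripper_force: 0.0
```

Emit:
apply_moves --series '[{"tx": 0,"ty": 0,"tz": 0.35,"ax": 0,"ay": 0,"az": 0,"claw": 1},{"tx": 0,"ty": 0,"tz": 0.35,"ax": 0,"ay": 0,"az": 0,"claw": 1},{"tx": 0,"ty": 0,"tz": 0.4,"ax": 0,"ay": 0,"az": 0,"claw": 1},{"tx": 0,"ty": 0,"tz": 0,"ax": 0,"ay": 0,"az": 0,"claw": 1},{"tx": 0,"ty": 0,"tz": 0,"ax": 0,"ay": 0,"az": 0,"claw": 1},{"tx": 0,"ty": 0,"tz": -0.4,"ax": 0,"ay": 0,"az": 0,"claw": 1},{"tx": 0,"ty": 0,"tz": -0.4,"ax": 0,"ay": 0,"az": 0,"claw": 1},{"tx": 0,"ty": 0,"tz": -0.3,"ax": 0,"ay": 0,"az": 0,"claw": 1},{"tx": 0,"ty": 0,"tz": 0,"ax": 0,"ay": 0,"az": 0,"claw": 1},{"tx": 0,"ty": 0,"tz": 0,"ax": 0,"ay": 0,"az": 0,"claw": 1},{"tx": 0,"ty": 0,"tz": 0,"ax": 0,"ay": 0,"az": 0,"claw": 1},{"tx": 0,"ty": 0,"tz": 0,"ax": 0,"ay": 0,"az": 0,"claw": 1}]'

```text
t: 8.2
eef_pos: [0.5503, 0.0573, 0.2442]
orientation: [0.974, 0.224, -0.001, -0.0]
force: [0.3, -0.2, 0.5]
gripper_width: -0.0
gripper_force: 0.0
```

```bash
python3 - <<'E'
from h import *
s=arm.camera("side")
cv2.imwrite("pics/e.png",cv2.resize(s["img"][150:250,213:313],(600,600),interpolation=2))
print([(x["position"],x["score"]) for x in arm.spot_point(s,"pin_cap")])
E
```

```text
[([266.0, 179.4], 0.61), ([273.9, 194.5], 0.53)]
```

View pics/e.png

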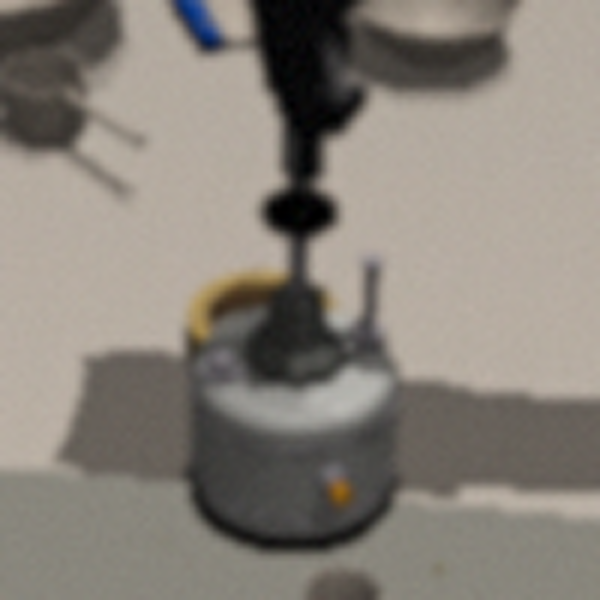

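The pin head has risen from crop row 299 to 260, so it is nearly or fully out. Extra strokes do no harm, so I'll make one more and then retract upward.

Emit:
apply_moves --series '[{"tx": 0,"ty": 0,"tz": 0.35,"ax": 0,"ay": 0,"az": 0,"claw": 1},{"tx": 0,"ty": 0,"tz": 0.35,"ax": 0,"ay": 0,"az": 0,"claw": 1},{"tx": 0,"ty": 0,"tz": 0.4,"ax": 0,"ay": 0,"az": 0,"claw": 1},{"tx": 0,"ty": 0,"tz": 0,"ax": 0,"ay": 0,"az": 0,"claw": 1},{"tx": 0,"ty": 0,"tz": 0,"ax": 0,"ay": 0,"az": 0,"claw": 1},{"tx": 0,"ty": 0,"tz": -0.4,"ax": 0,"ay": 0,"az": 0,"claw": 1},{"tx": 0,"ty": 0,"tz": -0.4,"ax": 0,"ay": 0,"az": 0,"claw": 1},{"tx": 0,"ty": 0,"tz": -0.3,"ax": 0,"ay": 0,"az": 0,"claw": 1},{"tx": 0,"ty": 0,"tz": 0,"ax": 0,"ay": 0,"az": 0,"claw": 1},{"tx": 0,"ty": 0,"tz": 0,"ax": 0,"ay": 0,"az": 0,"claw": 1},{"tx": 0,"ty": 0,"tz": 0,"ax": 0,"ay": 0,"az": 0,"claw": 1},{"tx": 0,"ty": 0,"tz": 0,"ax": 0,"ay": 0,"az": 0,"claw": 1}]'

```text
t: 9.5
eef_pos: [0.5503, 0.0573, 0.2443]
orientation: [0.974, 0.224, -0.001, -0.0]
force: [0.0, 0.3, -0.2]
gripper_width: -0.0
gripper_force: 0.0
```

```bash
python3 - <<'E'
from h import *
s=arm.camera("side")
cv2.imwrite("pics/f.png",cv2.resize(s["img"][150:250,213:313],(600,600),interpolation=2))
print([(x["position"],x["score"]) for x in arm.spot_point(s,"pin_cap")])
E
```

```text
[([274.7, 191.8], 0.35)]
```

View pics/f.png

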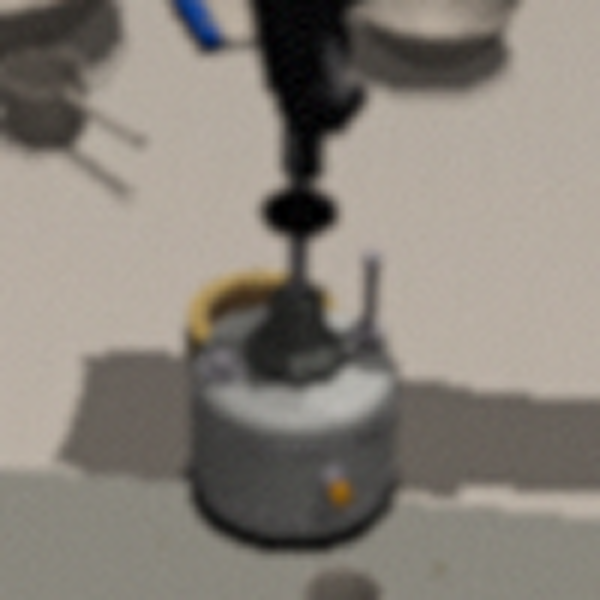

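The pin hardly moved this time (row 260 to 258), so it looks fully out. I'll make one more stroke to confirm, then retract.

Emit:
apply_moves --series '[{"tx": 0,"ty": 0,"tz": 0.35,"ax": 0,"ay": 0,"az": 0,"claw": 1},{"tx": 0,"ty": 0,"tz": 0.35,"ax": 0,"ay": 0,"az": 0,"claw": 1},{"tx": 0,"ty": 0,"tz": 0.4,"ax": 0,"ay": 0,"az": 0,"claw": 1},{"tx": 0,"ty": 0,"tz": 0,"ax": 0,"ay": 0,"az": 0,"claw": 1},{"tx": 0,"ty": 0,"tz": 0,"ax": 0,"ay": 0,"az": 0,"claw": 1},{"tx": 0,"ty": 0,"tz": -0.4,"ax": 0,"ay": 0,"az": 0,"claw": 1},{"tx": 0,"ty": 0,"tz": -0.4,"ax": 0,"ay": 0,"az": 0,"claw": 1},{"tx": 0,"ty": 0,"tz": -0.6,"ax": 0,"ay": 0,"az": 0,"claw": 1},{"tx": 0,"ty": 0,"tz": -0.9,"ax": 0,"ay": 0,"az": 0,"claw": 1},{"tx": 0,"ty": 0,"tz": -0.4,"ax": 0,"ay": 0,"az": 0,"claw": 1},{"tx": 0,"ty": 0,"tz": 0,"ax": 0,"ay": 0,"az": 0,"claw": 1},{"tx": 0,"ty": 0,"tz": 0,"ax": 0,"ay": 0,"az": 0,"claw": 1}]'

```text
t: 10.8
eef_pos: [0.5505, 0.0573, 0.3085]
orientation: [0.974, 0.224, -0.0, -0.0]
force: [-0.2, -0.3, -0.8]
gripper_width: -0.0001
gripper_force: 0.0
```

```bash
python3 - <<'E'
from h import *
s=arm.camera("side")
im=cv2.resize(s["img"][150:250,213:313],(600,600),interpolation=2);cv2.imwrite("pics/g.png",im)
for n in "def": 
    a=cv2.imread(f"pics/{n}.png");print(n,cv2.absdiff(a,im)[240:380,340:410].mean())
# height of cap: x,y from earlier fit, predicted rows
for h in(.140,.150,.158,.166):
    u=s["mtx"]@(np.linalg.inv(s["T"])@np.array([.506,.040,h,1]))[:3];u=u[:2]/u[2];print(h,(u-[213,150])*6)
E
```

```text
d 10.3678231292517
e 5.418673469387755
f 4.907789115646258
0.14 [370.74756976 288.78254828]
0.15 [371.47706988 275.34270059]
0.158 [372.06489457 264.51299119]
0.166 [372.65651385 253.61337273]
```

View pics/g.png

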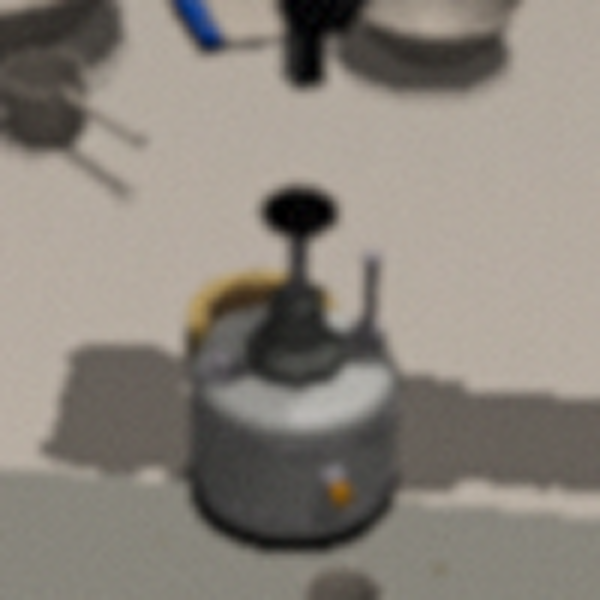

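The pin head stays at row 257, about 0.163 m up, so it is fully out. The knob is up at (299,212) and the arm is clear.

```bash
python3 -c "
from station import arm
print(arm.hand_in())"
```

```text
the job is handed in; nothing more can be done
None
```

I handed the job in after five full pump strokes: the side camera shows the indicator pin fully out (about 163 mm above the table, no further rise on the last stroke), the knob back up and the arm clear, at about 11 s of the 42 s allowed.

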